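Set a blank against the pop-up stop and latch the stop down again

ROBOT

A 6-joint arm with a two-finger parallel gripper is mounted at the origin on the work surface. World frame = base frame: x ahead of the robot, y to its left, z up, the work surface at z = 0. Lengths are in m, angles in rad, forces in N, time in s.
With the tool pointing down it reaches from about 0.3 to 0.825 m from the base axis. Payload 5.4 kg.
Tool frame: the origin (TCP) lies midway between the tips of the shut fingers; the grasp point (between the pads) lies 19 mm behind it (arm.grip_depth is the distance from the TCP to the grasp point, in m); z points along the fingers, y is the line along which they close (so a half turn about z gives the same grasp; the last joint's range is limited). The gripper opens to 92 mm and grips with 3 to 60 N. Pads are 20 mm wide; open, the fingers measure 128 mm over their backs; the gripper's body (75 mm by 189 mm) begins 69 mm behind the grasp point.
Start: joints at [1.031, 0.158, 1.597, -0, 1.386, -0.21], TCP at [0.186, 0.544, 0.215] pointing down, gripper open.
Joint ranges: [-2.91, 2.91], [-0.94, 2.29], [0.18, 2.7], [-1.29, 4.43], [0.17, 2.64], [-3, 3]. Speed limits (rad/s): [2.57, 2.57, 3.14, 3.14, 3.14, 3.14].

INTERFACE

Orientations are given as a 3x3 rotation matrix whose columns are the frame's x, y, z axes.
In Python, from bench import arm, cams gives the robot as it stands. The module is installed in compiled form; this text tells all that it offers.
- The arm moves only by the tool carry_out, never from a script. Its argument "steps" is a list that holds one entry, the list of rows, each a list of 7 numbers: the shift along the tool's x, y, z in mm, then the turn, a rotation vector about the tool's x, y, z in degrees, then the opening, from 0 (shut) to 1 (fully open). In form: [[[dx, dy, dz, rx, ry, rz, hand], ...]]. A call has exactly 5 rows; each row is the pose to reach, as a shift and turn from the pose commanded when the call began, along the tool's axes at that moment; what a row does not reach only later rows make up. A row lasts 1/10 s, in which the tool goes at most 50 mm and 8.59 degrees, less where a joint would pass 70% of its speed; a pose out of reach is approached as far as the arm can. A call with a gripper value outside its range is refused whole. The fingers move at their own pace and stop on an object; "force" is the grip in N (left out, the last holds). Time passes only in rows, so rows that repeat a pose let the fingers close, or fill a call up. It gives the time, the measured TCP pose, the force, the opening and the grip force at its end, in the units of the state.
- arm.observe(): the state, without advancing time (a new reading comes with each control period).
- cams.grab_frame(name): name is "scene" or "top"; returns a dict with "color" (384x512x3 uint8, red, green, blue), "z_map" (384x512 float32, m along the optical axis (not along the pixel's ray), 0 where there is no reading), "fx", "fy", "cx", "cy" (pixels), "k1" (the pictures are not rectified: a ray, as slopes to the right and down, at radius r is drawn at 1 + k1 r^2 times it, then the intrinsics apply), "R" (3x3) and "t" (3): a world point X has camera coordinates R X + t. Camera axes: x right, y down, z forward; pixel columns grow to the right and rows downward; lengths in m; the calibration is good to about 2 mm. A picture is of the moment at which its call begins.
- arm.job_done(): hands the job in; it is judged then, once.
The state is a dict: "time": time; "joint_positions": joint angles; "joint_velocities": joint speeds; "joint_torque": joint torques, N m; "position": TCP position; "eef_rot": TCP orientation; "wrist_force": force on the tool from outside, world axes, zero at the start; "wrist_torque": the same for the moment, N m; "grip_width": finger opening in m; "gripper_force": force on a finger pad.
Only numpy, scipy, OpenCV 4.12 (cv2) and the standard library are available. Lean on these libraries where they do the work, as an engineer would, in place of code of your own. Each camera call takes 0.05 s, during which the arm holds its last target. There are 200 camera calls.

TASK

Make the blank ready for trimming: press the jig's push-push end stop so that it pops up, bring the blank on the deck square along the fence with its end snug against the raised stop, then press the stop again so that it latches down below the deck, leaving the blank in place. Press the stop firmly but never harder than 25 N, push the blank against it gently (under 15 N), and leave the mallet, square and chisel alone.

Things in the scene. Friction and masses are not known exactly. Their poses are not given: they have to be found in the camera images.
- jig: Wooden trimming jig fixed to the bench. Origin on the bench; z up, x across the deck towards the fence, y along the deck towards the end stop. Plywood base 12 mm thick (x -65 to 65, y -130 to 180 mm). Deck: flat top 50 mm above the bench, x -65 to 35, y -120 to 100 mm. The stop stands beyond the deck's y = 100 mm edge.
- jig_corner (a point): Fixed point of the jig where deck top, fence face and stop-side deck edge meet (jig x 35, y 100, z 50 mm). The fence is a dark wooden strip along the deck's +x edge: inner face at jig x = 35 mm, 20 mm thick, top 12 mm above the deck.
- stop (a joint): Height (m) of the end stop over its latched position. Push-push latch: about 0 = latched down (top 2.5 mm below the deck), about +0.015 = released, sprung up (top 12.5 mm above the deck). To change state, either way, push it to the bottom of its stroke and let go; a shorter press changes nothing. The bottom lies at -0.010 to -0.022: it differs each time and cannot be seen.
- stop_top (a point): Centre of the stop's flat top; moves with it. Aluminium block 50 (jig x) x 70 (jig y) x 13 mm at jig x 0, y 137 mm; its face to the blank is at y = 102 mm. Its other sides are open, with room below deck level for fingertips. Feel: spring 250 N/m; 4 N when up, 8 N at latched height, 10 to 14 N at the bottom of the stroke, then 6 N per mm: a push of 17 to 19 N is surely at the bottom.
- blank: Light wooden rectangular blank lying loose on the deck, 35 mm (its x) x 110 mm (its y) x 40 mm high, about 0.11 kg; origin at the centre of its underside; long axis roughly along jig y. Seated: origin at about jig x 17.5, y 47 mm. Its upper 25 mm stand clear of fence and raised stop and can be gripped across the 35 mm width from above.
- mallet: Bystander: wooden joiner's mallet lying on the bench, head 65 x 120 x 70 mm centred 100 mm along +x from its origin, handle along -x. Leave alone.
- square: Bystander: try square lying flat, dark wooden stock 100 mm long and steel blade 150 mm. Origin in the stock's underside. Leave alone.
- chisel: Bystander: chisel lying flat, 220 mm long, along its own x, wooden handle. Origin at mid length. Leave alone.
There are look-alikes about, which are no part of the job. Of the things shaped like the blank, the wooden one is meant.

How it is judged:
On the way, in this order (a step that is already met when the one before it is completed fails the run):
1. the end stop has been released and stands up (value of joint stop above 0.0115 m), for 0.2 s.
2. with the stop up, the blank lies square along the fence (gap under 2 mm) with its end against the stop (gap under 1.5 mm) (value of joint stop above 0.0115 m and x of blank in the frame of jig between 0.0155 and 0.0195 m and y of blank in the frame of jig above 0.0455 m and z of blank in the frame of jig below 0.053 m and angle between the y axis of blank and the y axis of jig, either way round below 0.03 rad), for 0.2 s.
At the end, for the whole second after the job is handed in: The stop is latched down (within 2.5 mm of its latched height) below the deck; the blank lies at rest flat on the deck, within 2.5 mm of touching the fence and within 2.5 mm of where the stop's face set its end, square to 2 degrees (value of joint stop between -0.0025 and 0.0025 m and x of blank in the frame of jig between 0.015 and 0.02 m and y of blank in the frame of jig between 0.0445 and 0.0495 m and z of blank in the frame of jig between 0.047 and 0.053 m and angle between the y axis of blank and the y axis of jig, either way round below 0.035 rad and angle between blank's own z axis and vertical below 0.05 rad and linear speed of blank below 0.01 m/s).
It fails at once if the fingers press on the stop with more than 25 N (contact force between the fingers and stop above 25 N).
It fails at once if the blank is pushed against the stop with more than 15 N (contact force between blank and stop above 15 N).
It fails at once if the mallet, square or chisel is moved more than 15 mm (distance of any of mallet, square, chisel from where it was at the start of the episode above 0.015 m).
It also fails if it takes over 58 s, if anything falls off the work surface, if the arm or the gripper's body presses on something with over 40 N, if the wrist force passes 120 N, or if a joint passes its speed limit or range.

## Working session

There is one attempt and no reset: what is moved stays moved. The work goes in short steps, Python scripts to look and compute and a tool call to move; the robot and the scene stay as the last step left them, time stands still between calls to the robot, and variables do not carry over. Pictures are saved under pics/ and viewed, at most 10 in all, crops included, and the job is handed in when it is done.

Besides the shell and the picture viewer there is one more tool, called after "Emit:" as name(argument=value, ...) on one line, values as JSON. carry_out: Moves the arm, as the interface text tells. Its arguments: {"type":"object","properties":{"steps":{"type":"array"},"force":{"type":"number"}},"required":["steps"]}

```bash
mkdir -p pics
cat > h.py <<'E'
import numpy as np, cv2
from bench import arm, cams
def grab(n, save=None):
    f=cams.grab_frame(n)
    if save: cv2.imwrite(save, f["color"][:,:,::-1])
    np.savez('last_'+n+'.npz',**f)
    return f
def ray(f,u,v):
    p=np.array([(u-f["cx"])/f["fx"],(v-f["cy"])/f["fy"]]); q=p.copy()
    for _ in range(20): q=p/(1+f["k1"]*(q@q))
    return q
def onplane(f,u,v,z):
    q=ray(f,u,v); d=f["R"].T@np.array([q[0],q[1],1]); c=-f["R"].T@f["t"]
    return c+d*(z-c[2])/d[2]
def cloud(f):
    H,W=f["z_map"].shape; uu,vv=np.meshgrid(np.arange(W),np.arange(H))
    p=np.stack([(uu-f["cx"])/f["fx"],(vv-f["cy"])/f["fy"]],-1); q=p.copy()
    for _ in range(20): q=p/(1+f["k1"]*(q**2).sum(-1,keepdims=True))
    z=f["z_map"]; P=np.stack([q[...,0]*z,q[...,1]*z,z],-1)
    return (P-f["t"])@f["R"]   # R^T(P-t)
E
python3 - <<'E'
from h import *
a=grab("top"); b=grab("scene")
im=np.vstack([a["color"],b["color"]])
cv2.imwrite('pics/t1.png',cv2.resize(a["color"][:,:,::-1],(800,600)))
cv2.imwrite('pics/s1.png',cv2.resize(b["color"][:,:,::-1],(800,600)))
for f in(a,b): print(f["fx"],f["k1"],-f["R"].T@f["t"],f["R"][2])
E
```

```text
376.40650357100304 -0.09075990786708016 [ 0.39276675 -0.00758869  0.83912553] [ 0.23767636  0.00415718 -0.97133551]
400.65799678355245 -0.009807728857783882 [ 1.05607734 -0.16857963  0.87902347] [-0.49968772  0.18761522 -0.84564337]
```

View pics/t1.png

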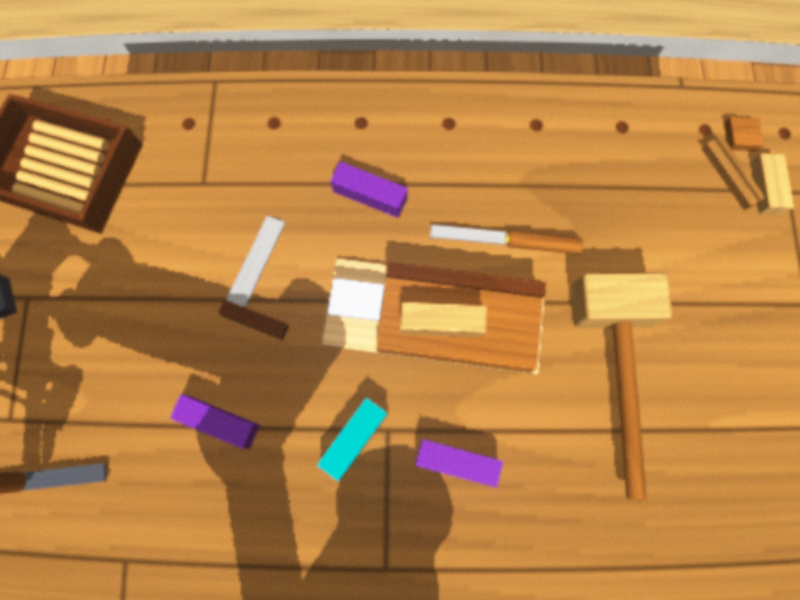

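View pics/s1.png

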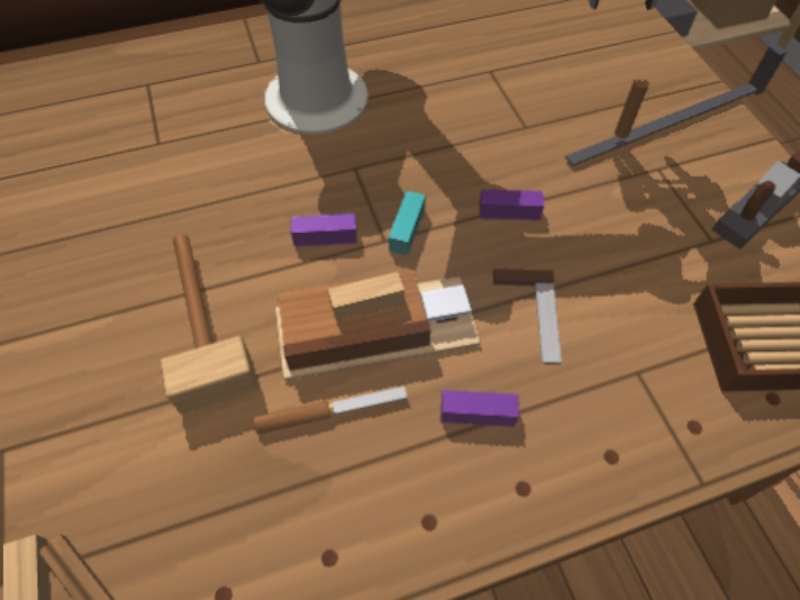

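The top view shows the jig at about (330–545, 260–370) in the 800x600 picture. The white stop is at (355,299), the dark fence along the upper edge, and the wooden blank at (444,318). In the scene view the stop is at (446,302) and the blank at (367,290). The purple and cyan blocks are decoys.

Run:
```python
from h import *
fs={n:dict(np.load(f'last_{n}.npz')) for n in("top","scene")}
for n,f in fs.items():
    C=cloud(f); hsv=cv2.cvtColor(f["color"],cv2.COLOR_RGB2HSV)
    X,Y,Z=C[...,0],C[...,1],C[...,2]
    roi=(X>.3)&(X<.62)&(Y>-.3)&(Y<.2)
    for nm,lo,hi in(("deck",.044,.0545),("fence",.058,.068),("blank",.083,.1)):
        m=(roi&(Z>lo)&(Z<hi)).astype(np.uint8)
        k,l,st,ce=cv2.connectedComponentsWithStats(m)
        for i in range(1,k):
            if st[i,4]<60: continue
            s=l==i; P=C[s]
            r=cv2.minAreaRect((P[:,:2]*1000).astype(np.float32))
            print(n,nm,st[i],"hsv",np.median(hsv[s],0),"z",np.median(P[:,2]).round(4),[np.round(q,1) for q in r])
    m=((hsv[...,1]<45)&(hsv[...,2]>170)&roi).astype(np.uint8)
    k,l,st,ce=cv2.connectedComponentsWithStats(m)
    for i in range(1,k):
        if st[i,4]<100: continue
        s=l==i;P=C[s]; z=np.median(P[:,2])
        c,_=max([(c,cv2.contourArea(c)) for c in cv2.findContours((s).astype(np.uint8),0,2)[0]],key=lambda a:a[1])
        W=np.array([onplane(f,*p[0],z) for p in c.astype(float)])
        print(n,"alu",st[i],z,[np.round(q,1) for q in cv2.minAreaRect((W[:,:2]*1000).astype(np.float32))])
```

```text
top deck [ 211  177  137   60 4435] hsv [ 15. 185. 211.] z 0.0501 [array([551.5, -45.1]), array([291.8, 101.4]), np.float64(82.7)]
top fence [248 172 102  18 874] hsv [ 11. 180. 126.] z 0.0624 [array([606. , -88.4]), array([218. ,  21.2]), np.float64(82.8)]
top fence [372 175  27  31  95] hsv [ 18. 151. 192.] z 0.0654 [array([ 570.8, -259.9]), array([79.3, 37.9]), np.float64(37.0)]
top blank [257 194  54  19 926] hsv [ 22. 130. 246.] z 0.0905 [array([546.5, -54.3]), array([108.1,  35.7]), np.float64(88.1)]
top alu [210 178  36  27 784] 0.04777462153422554 [array([579.8,  64.3]), array([71.9, 52.8]), np.float64(82.9)]
scene deck [ 178  174  124   47 2499] hsv [ 13. 134. 173.] z 0.0485 [array([550.4, -42.6]), array([291.7,  95.5]), np.float64(83.0)]
scene deck [183 221  52  11 113] hsv [ 12. 130.  58.] z 0.0491 [array([ 611.9, -136.5]), array([119.3,   4.2]), np.float64(82.7)]
scene fence [214 191  45  13  98] hsv [ 15. 104.  93.] z 0.0632 [array([565.8, -54.5]), array([107.9,   4.5]), np.float64(88.0)]
scene fence [181 205  94  24 628] hsv [ 10. 135. 106.] z 0.0608 [array([608.6, -86.7]), array([219.,  22.]), np.float64(83.1)]
scene fence [137 216  24  32 156] hsv [ 16.  109.  129.5] z 0.0662 [array([ 588.1, -273.8]), array([61.6, 53.3]), np.float64(1.3)]
scene blank [210 174  49  25 639] hsv [ 16. 105. 219.] z 0.0887 [array([549.1, -53.1]), array([110.,  37.]), np.float64(88.2)]
scene alu [269 182  32  22 502] 0.04623720454324018 [array([580.1,  64.3]), array([70.9, 50.9]), np.float64(83.3)]
```

```bash
cat >> h.py <<'E'
from scipy.spatial.transform import Rotation as Ro
ANG=np.radians(82.95); yj=np.array([np.cos(ANG),np.sin(ANG)]); xj=np.array([yj[1],-yj[0]])
O=np.array([563.2,-71.7])
def jig(x,y): return O+x*xj+y*yj
def plan(xy,z,yaw):  # yaw: angle of tool y axis, deg; mm
    s=arm.observe(); R=np.array(s["eef_rot"]); p=np.array(s["position"])*1000
    best=None
    for k in(0,180):
        a=np.radians(yaw+k); y=np.array([np.cos(a),np.sin(a),0]); zz=np.array([0,0,-1.]); T=np.column_stack([np.cross(y,zz),y,zz])
        rv=Ro.from_matrix(R.T@T).as_rotvec(degrees=True)
        if best is None or np.linalg.norm(rv)<np.linalg.norm(best): best=rv
    d=R.T@(np.array([*xy,z])-p)
    j=np.array(p[:2]-O)
    print("shift",d.round(1),"turn",best.round(2),"| pos",p.round(1),"jig",(j@xj).round(1),(j@yj).round(1),"F",np.round(s["wrist_force"],1),"w",round(s["grip_width"]*1000,1),"t",s["time"])
E
python3 -c "
from h import *
yaw=np.degrees(ANG)-90
plan(jig(0,137),80,yaw); print(arm.observe()['eef_rot'])"
```

```text
shift [-528.1 -325.6  134.1] turn [-9.000e-02  5.000e-02  7.815e+01] | pos [186.  543.5 213.7] jig -449.9 564.3 F [0.3 0.1 0.1] w 91.8 t 0.1
[[-9.46107637e-01  3.23851250e-01 -8.40957241e-04]
 [ 3.23852172e-01  9.46106612e-01 -1.43162046e-03]
 [ 3.32003131e-04 -1.62681288e-03 -9.99998622e-01]]
```

Emit:
carry_out(steps=[[[-42,-26,0,0,0,8,0],[-84,-52,0,0,0,16,0],[-126,-78,0,0,0,24,0],[-168,-104,0,0,0,32,0],[-210,-130,0,0,0,40,0]]])

```text
time: 0.6
position: [0.3434, 0.3513, 0.2143]
eef_rot: [[-0.512, 0.859, -0.0], [0.859, 0.512, -0.0], [-0.0, -0.0, -1.0]]
wrist_force: [1.1, 0.1, 0.0]
grip_width: 0.0535
gripper_force: 0.0
```

```bash
python3 -c "
from h import *
plan(jig(0,137),80,np.degrees(ANG)-90)"
```

```text
shift [-367.7   56.3  134.3] turn [-2.000e-02  1.000e-02  3.785e+01] | pos [343.4 351.3 214.3] jig -270.0 392.8 F [1.1 0.1 0. ] w 53.5 t 0.6
```

Emit:
carry_out(steps=[[[-45,7,5,0,0,7.6,0],[-90,14,10,0,0,15.2,0],[-135,21,20,0,0,22.8,0],[-180,28,30,0,0,30.4,0],[-225,34,40,0,0,37.9,0]]])

```text
time: 1.1
position: [0.4889, 0.1762, 0.1739]
eef_rot: [[0.124, 0.992, -0.0], [0.992, -0.124, 0.0], [0.0, -0.0, -1.0]]
wrist_force: [0.2, 0.8, 0.3]
grip_width: 0.014
gripper_force: 0.0
```

```bash
python3 -c "
from h import *
plan(jig(0,137),55,np.degrees(ANG)-90)"
```

```text
shift [-99.8 104.4 118.9] turn [-0.02 -0.   -0.07] | pos [488.9 176.2 173.9] jig -104.2 236.9 F [0.2 0.8 0.3] w 14.0 t 1.1
```

Emit:
carry_out(steps=[[[-30,32,25,0,0,0,0],[-60,64,50,0,0,0,0],[-100,104,80,0,0,0,0],[-100,104,112,0,0,0,0],[-100,104,119,0,0,0,0]]])

```text
time: 1.6
position: [0.5766, 0.0647, 0.0505]
eef_rot: [[0.121, 0.993, -0.009], [0.993, -0.121, 0.001], [-0.0, -0.009, -1.0]]
wrist_force: [-1.4, 0.2, -0.8]
grip_width: 0.0004
gripper_force: 0.0
```

Emit:
carry_out(steps=[[[0,0,4,0,0,0,0],[0,0,8,0,0,0,0],[0,0,11,0,0,0,0],[0,0,13,0,0,0,0],[0,0,14,0,0,0,0]]])

```text
time: 2.1
position: [0.5801, 0.0673, 0.0442]
eef_rot: [[0.117, 0.993, 0.002], [0.993, -0.117, -0.0], [0.0, 0.002, -1.0]]
wrist_force: [-4.2, 1.6, 8.7]
grip_width: 0.0002
gripper_force: 4.3
```

Emit:
carry_out(steps=[[[0,0,2,0,0,0,0],[0,0,4,0,0,0,0],[0,0,6,0,0,0,0],[0,0,8,0,0,0,0],[0,0,8,0,0,0,0]]])

```text
time: 2.6
position: [0.5801, 0.0673, 0.0365]
eef_rot: [[0.117, 0.993, 0.002], [0.993, -0.117, -0.0], [0.0, 0.002, -1.0]]
wrist_force: [-5.0, 1.5, 9.4]
grip_width: 0.0003
gripper_force: 5.0
```

Emit:
carry_out(steps=[[[0,0,0.5,0,0,0,0],[0,0,1,0,0,0,0],[0,0,1.5,0,0,0,0],[0,0,2,0,0,0,0],[0,0,2,0,0,0,0]]])

```text
time: 3.1
position: [0.5801, 0.0673, 0.0347]
eef_rot: [[0.117, 0.993, 0.002], [0.993, -0.117, -0.0], [0.0, 0.002, -1.0]]
wrist_force: [-6.4, 0.6, 10.6]
grip_width: 0.0003
gripper_force: 5.3
```

Emit:
carry_out(steps=[[[0,0,0.5,0,0,0,0],[0,0,1,0,0,0,0],[0,0,1.5,0,0,0,0],[0,0,2,0,0,0,0],[0,0,2,0,0,0,0]]])

```text
time: 3.6
position: [0.5802, 0.0673, 0.0329]
eef_rot: [[0.117, 0.993, 0.002], [0.993, -0.117, -0.0], [0.0, 0.002, -1.0]]
wrist_force: [-6.2, 0.6, 12.0]
grip_width: 0.0006
gripper_force: 6.1
```

Emit:
carry_out(steps=[[[0,0,0.5,0,0,0,0],[0,0,1,0,0,0,0],[0,0,1.5,0,0,0,0],[0,0,1.5,0,0,0,0],[0,0,1.5,0,0,0,0]]])

```text
time: 4.1
position: [0.5802, 0.0673, 0.032]
eef_rot: [[0.117, 0.993, 0.001], [0.993, -0.117, -0.0], [-0.0, 0.001, -1.0]]
wrist_force: [-8.5, 0.6, 17.1]
grip_width: 0.0005
gripper_force: 8.2
```

Emit:
carry_out(steps=[[[0,0,0.2,0,0,0,0],[0,0,0.3,0,0,0,0],[0,0,0.3,0,0,0,0],[0,0,0.3,0,0,0,0],[0,0,0.3,0,0,0,0]]])

```text
time: 4.6
position: [0.5802, 0.0673, 0.0319]
eef_rot: [[0.117, 0.993, 0.001], [0.993, -0.117, -0.0], [-0.0, 0.001, -1.0]]
wrist_force: [-8.9, 1.5, 17.3]
grip_width: 0.0003
gripper_force: 8.8
```

Emit:
carry_out(steps=[[[0,0,-10,0,0,0,0],[0,0,-25,0,0,0,0],[0,0,-45,0,0,0,0],[0,0,-70,0,0,0,0],[0,0,-100,0,0,0,0]]])

```text
time: 5.1
position: [0.5791, 0.0669, 0.1293]
eef_rot: [[0.117, 0.993, 0.0], [0.993, -0.117, -0.0], [-0.0, 0.0, -1.0]]
wrist_force: [0.9, 0.4, 1.1]
grip_width: 0.0004
gripper_force: 0.0
```

```bash
cat > look.py <<'E'
from h import *
import sys
B=[];
for n in("top","scene"):
    f=grab(n); C=cloud(f); hsv=cv2.cvtColor(f["color"],cv2.COLOR_RGB2HSV)
    X,Y,Z=C[...,0],C[...,1],C[...,2]; roi=(X>.46)&(X<.66)&(Y>-.22)&(Y<.14)
    def comp(m):
        k,l,st,_=cv2.connectedComponentsWithStats(m.astype(np.uint8))
        if k<2: return None
        i=1+np.argmax(st[1:,4]); return l==i
    for nm,m in(("alu",(hsv[...,1]<45)&(hsv[...,2]>150)&roi&(Z<.075)&(Z>.02)),("blank",roi&(Z>.083)&(Z<.1)&(hsv[...,1]>60)&(hsv[...,2]>100))):
        s=comp(m)
        if s is None: print(n,nm,"none"); continue
        P=C[s]; z=np.median(P[:,2])
        c=max(cv2.findContours(s.astype(np.uint8),0,2)[0],key=cv2.contourArea)
        W=np.array([onplane(f,*q[0],z) for q in c.astype(float)])*1000
        r=cv2.minAreaRect(W[:,:2].astype(np.float32)); d=np.array(r[0])-O
        print(n,nm,"n",s.sum(),"z",z.round(4),"xy",np.round(r[0],1),"jig",(d@xj).round(1),(d@yj).round(1),"size",np.round(r[1],1),"ang",round(r[2],1))
    if len(sys.argv)>1: cv2.imwrite(f'pics/{n}{sys.argv[1]}.png',cv2.resize(f["color"][150:280,150:330,::-1],None,fx=4,fy=4))
E
python3 look.py
python3 -c "
from h import *
plan(jig(-17.5,16),110,88.1-90)"
```

```text
top alu n 168 z 0.0565 xy [576.1  37.5] jig -0.6 109.9 size [18.3 50.5] ang 81.9
top blank n 931 z 0.0904 xy [545.9 -54.3] jig -19.3 15.2 size [108.1  36.4] ang 88.1
scene alu n 442 z 0.0553 xy [581.8  63.7] jig 1.9 136.7 size [70.3 48.7] ang 83.7
scene blank n 583 z 0.0888 xy [549.6 -53.3] jig -15.8 16.6 size [110.1  36.2] ang 88.5
shift [-123.6  -21.4   23.8] turn [ 0.63  0.01 -4.84] | pos [583.3  66.6 134.1] jig 2.9 139.7 F [-0.4  0.7  0. ] w 0.5 t 5.2
```

Emit:
carry_out(steps=[[[-25,-4,0,0,0,-1,0.7],[-55,-9,0,0,0,-2,0.7],[-85,-15,0,0,0,-3,0.7],[-115,-20,0,0,0,-4.5,0.7],[-124,-21,0,0,0,-4.9,0.7]]])

```text
time: 5.7
position: [0.5433, -0.0561, 0.1277]
eef_rot: [[0.034, 0.999, -0.0], [0.999, -0.034, -0.001], [-0.001, -0.0, -1.0]]
wrist_force: [-0.1, 0.1, 0.2]
grip_width: 0.0387
gripper_force: 0.0
```

```bash
python3 look.py 2
python3 -c "
from h import *
plan(jig(-17.5,16),69,88.3-90)"
```

```text
top alu n 178 z 0.0613 xy [587.   90.3] jig 3.7 163.7 size [24.7 54.2] ang 62.6
top blank n 252 z 0.0905 xy [546.7 -15.7] jig -23.3 53.5 size [35.2 30.6] ang 0.5
scene alu n 410 z 0.0604 xy [582.   63.9] jig 2.0 136.9 size [70.5 48.5] ang 82.7
scene blank n 374 z 0.0889 xy [549.1 -53.5] jig -16.2 16.4 size [109.7  34.1] ang 87.3
shift [ 1.3  3.9 58.8] turn [ 0.01 -0.01 -0.31] | pos [543.9 -54.8 127.8] jig -21.2 14.4 F [-0.4  0.3 -0.1] w 46.2 t 5.8
```

View pics/scene2.png

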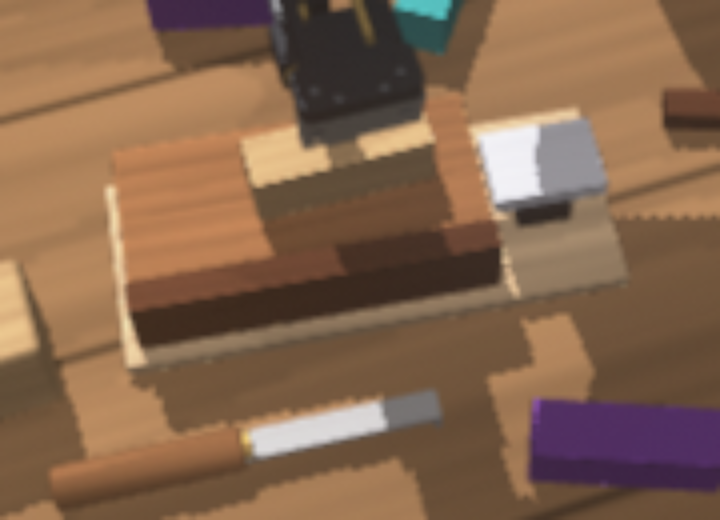

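The crop shows the stop standing proud of the deck at (540,160), and the gripper above the blank at (340,150).

Emit:
carry_out(steps=[[[1,4,5,0,0,0,0.7],[1,4,20,0,0,0,0.7],[1,4,40,0,0,0,0.7],[1,4,55,0,0,0,0.7],[1,4,59,0,0,0,0.7]]])

```text
time: 6.3
position: [0.5462, -0.0521, 0.0657]
eef_rot: [[0.032, 0.999, -0.005], [0.999, -0.032, 0.002], [0.002, -0.005, -1.0]]
wrist_force: [-0.8, 0.3, -0.6]
grip_width: 0.0644
gripper_force: 0.0
```

Emit:
carry_out(steps=[[[0,0,0,0,0,0,0.3],[0,0,0,0,0,0,0.3],[0,0,0,0,0,0,0.3],[0,0,0,0,0,0,0.3],[0,0,0,0,0,0,0.3]]], force=8)

```text
time: 6.8
position: [0.5485, -0.0537, 0.0696]
eef_rot: [[0.033, 0.999, 0.001], [0.999, -0.033, -0.0], [-0.0, 0.001, -1.0]]
wrist_force: [-0.8, 1.0, 3.4]
grip_width: 0.035
gripper_force: 8.0
```

```bash
python3 look.py
python3 -c "
from h import *
plan(jig(17.5,47),70,np.degrees(ANG)-90)"
```

```text
top alu n 346 z 0.0637 xy [580.5  74.3] jig -0.8 147.0 size [47.4 51.4] ang 82.2
top blank n 189 z 0.0904 xy [550.7 -12.9] jig -19.6 56.8 size [25.1 33.2] ang 82.7
scene alu n 272 z 0.0622 xy [581.7  63.8] jig 1.7 136.7 size [70.2 48.5] ang 82.8
scene blank n 174 z 0.0891 xy [548.6 -91.1] jig -12.1 -21.1 size [34.2 34.3] ang 88.1
shift [27.7 36.9 -0.3] turn [0.06 0.02 5.15] | pos [548.5 -53.7  69.7] jig -16.8 16.1 F [-2.5  0.4  5.3] w 34.6 t 6.9
```

Emit:
carry_out(steps=[[[0,0,-1.5,0,0,0,0.3],[6,8,-1.5,0,0,1.5,0.3],[12,16,-1.5,0,0,3,0.3],[18,24,-1.5,0,0,4.5,0.3],[24,31,-1.5,0,0,5.15,0.3]]])

```text
time: 7.4
position: [0.5799, -0.0302, 0.0698]
eef_rot: [[0.123, 0.992, -0.001], [0.992, -0.123, 0.0], [0.0, -0.001, -1.0]]
wrist_force: [0.2, 0.6, -1.1]
grip_width: 0.0349
gripper_force: 8.0
```

Emit:
carry_out(steps=[[[0,0,0,0,0,0,0.3],[0,0,0,0,0,0,0.3],[0,0,0,0,0,0,0.3],[0,0,0,0,0,0,0.3],[0,0,0,0,0,0,0.3]]])

```text
time: 7.9
position: [0.5797, -0.0307, 0.0703]
eef_rot: [[0.123, 0.992, -0.0], [0.992, -0.123, -0.0], [-0.0, -0.0, -1.0]]
wrist_force: [-0.4, 0.0, -1.7]
grip_width: 0.0351
gripper_force: 8.0
```

```bash
python3 -c "
from h import *
plan(jig(17.5,47),70,np.degrees(ANG)-90)"
```

```text
shift [4.3 6.2 0.3] turn [-0.    0.   -0.01] | pos [579.7 -30.7  70.3] jig 11.3 42.7 F [-0.4  0.  -1.7] w 35.1 t 7.9
```

Emit:
carry_out(steps=[[[0,1,0,0,0,0,0.3],[0,2,0,0,0,0,0.3],[0,3,0,0,0,0,0.3],[0,4,0,0,0,0,0.3],[0,4,0,0,0,0,0.3]]])

```text
time: 8.4
position: [0.584, -0.031, 0.0703]
eef_rot: [[0.123, 0.992, 0.0], [0.992, -0.123, -0.0], [-0.0, 0.0, -1.0]]
wrist_force: [0.2, -0.1, -1.6]
grip_width: 0.0352
gripper_force: 8.0
```

Emit:
carry_out(steps=[[[0,0.5,0,0,0,0,0.3],[0,1,0,0,0,0,0.3],[0,1.5,0,0,0,0,0.3],[0,1.5,0,0,0,0,0.3],[0,1.5,0,0,0,0,0.3]]])

```text
time: 8.9
position: [0.5853, -0.0312, 0.0703]
eef_rot: [[0.123, 0.992, 0.0], [0.992, -0.123, 0.0], [0.0, 0.0, -1.0]]
wrist_force: [0.1, 0.1, -1.0]
grip_width: 0.0351
gripper_force: 8.0
```

Emit:
carry_out(steps=[[[0,0.5,0,0,0,0,0.3],[0,1,0,0,0,0,0.3],[0,1,0,0,0,0,0.3],[0,1,0,0,0,0,0.3],[0,1,0,0,0,0,0.3]]])

```text
time: 9.4
position: [0.5863, -0.0313, 0.0703]
eef_rot: [[0.123, 0.992, -0.0], [0.992, -0.123, 0.0], [-0.0, -0.0, -1.0]]
wrist_force: [1.2, 0.3, -1.6]
grip_width: 0.0351
gripper_force: 8.0
```

Emit:
carry_out(steps=[[[0,0.5,0,0,0,0,0.3],[0,1,0,0,0,0,0.3],[0,1,0,0,0,0,0.3],[0,1,0,0,0,0,0.3],[0,1,0,0,0,0,0.3]]])

```text
time: 9.9
position: [0.5865, -0.0313, 0.0701]
eef_rot: [[0.123, 0.992, -0.002], [0.992, -0.123, 0.0], [0.0, -0.002, -1.0]]
wrist_force: [-6.8, 1.1, 1.8]
grip_width: 0.0346
gripper_force: 8.0
```

```bash
python3 -c "
from h import *
plan(jig(17.5,47),70,np.degrees(ANG)-90)"
```

```text
shift [ 4.  -0.6  0.1] turn [-0.12 -0.01  0.  ] | pos [586.5 -31.3  70.1] jig 18.1 43.0 F [-6.8  1.1  1.8] w 34.6 t 9.9
```

Emit:
carry_out(steps=[[[0,-0.5,0,0,0,0,0.3],[1,-0.6,0,0,0,0,0.3],[2,-0.6,0,0,0,0,0.3],[2.5,-0.6,0,0,0,0,0.3],[2.5,-0.6,0,0,0,0,0.3]]])

```text
time: 10.4
position: [0.5868, -0.029, 0.0701]
eef_rot: [[0.123, 0.992, -0.001], [0.992, -0.123, -0.0], [-0.0, -0.001, -1.0]]
wrist_force: [-4.3, -2.5, -2.2]
grip_width: 0.0351
gripper_force: 8.0
```

Emit:
carry_out(steps=[[[0.5,0,0,0,0,0,0.3],[1,0,0,0,0,0,0.3],[1,0,0,0,0,0,0.3],[1,0,0,0,0,0,0.3],[1,0,0,0,0,0,0.3]]])

```text
time: 10.9
position: [0.5869, -0.0279, 0.0702]
eef_rot: [[0.123, 0.992, -0.001], [0.992, -0.123, 0.0], [-0.0, -0.001, -1.0]]
wrist_force: [-4.7, -1.7, -2.1]
grip_width: 0.035
gripper_force: 8.0
```

Emit:
carry_out(steps=[[[0.4,0,0,0,0,0,0.3],[0.8,0,0,0,0,0,0.3],[0.8,0,0,0,0,0,0.3],[0.8,0,0,0,0,0,0.3],[0.8,0,0,0,0,0,0.3]]])

```text
time: 11.4
position: [0.587, -0.0271, 0.0702]
eef_rot: [[0.123, 0.992, -0.001], [0.992, -0.123, -0.0], [-0.0, -0.001, -1.0]]
wrist_force: [-4.2, -1.5, -1.8]
grip_width: 0.035
gripper_force: 8.0
```

Emit:
carry_out(steps=[[[0.4,0,0,0,0,0,0.3],[0.8,0,0,0,0,0,0.3],[0.8,0,0,0,0,0,0.3],[0.8,0,0,0,0,0,0.3],[0.8,0,0,0,0,0,0.3]]])

```text
time: 11.9
position: [0.5871, -0.0265, 0.0702]
eef_rot: [[0.123, 0.992, -0.001], [0.992, -0.123, -0.0], [-0.0, -0.001, -1.0]]
wrist_force: [-4.6, -2.0, -1.2]
grip_width: 0.0352
gripper_force: 8.0
```

Emit:
carry_out(steps=[[[0.4,0,0,0,0,0,0.3],[0.8,0,0,0,0,0,0.3],[0.8,0,0,0,0,0,0.3],[0.8,0,0,0,0,0,0.3],[0.8,0,0,0,0,0,0.3]]])

```text
time: 12.4
position: [0.5871, -0.0264, 0.0702]
eef_rot: [[0.122, 0.992, -0.001], [0.992, -0.122, -0.002], [-0.002, -0.001, -1.0]]
wrist_force: [-5.8, -5.3, -0.9]
grip_width: 0.0343
gripper_force: 8.0
```

```bash
python3 look.py 3;python3 -c "
from h import *
plan(jig(17.5,47),70,np.degrees(ANG)-90)"
```

```text
top alu none
top blank n 31 z 0.0912 xy [588.4 -68.4] jig 24.6 6.4 size [ 6.5 20.2] ang 74.1
scene alu n 352 z 0.0623 xy [582.   64.9] jig 1.9 137.8 size [68.8 48.6] ang 82.8
scene blank n 171 z 0.0896 xy [583.6 -64.9] jig 19.4 9.2 size [31.5 35. ] ang 83.3
shift [-0.9 -0.7  0.2] turn [-0.04  0.1   0.02] | pos [587.1 -26.4  70.2] jig 18.2 47.9 F [-5.  -5.5 -1.5] w 34.4 t 12.5
```

View pics/top3.png

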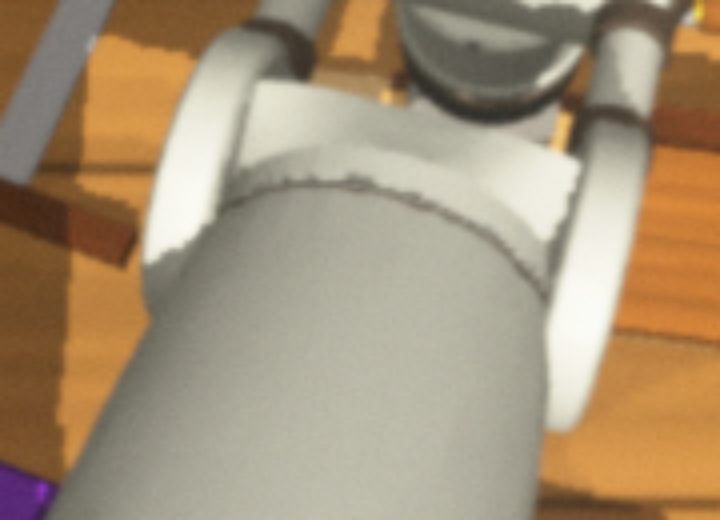

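The top view is blocked by the arm over the jig. The force rise and the stalled y show the end has met the stop, so I'll ease off, lower it and release.

Emit:
carry_out(steps=[[[-0.3,-0.2,0.4,0,0,0,0.3],[-0.3,-0.2,0.8,0,0,0,0.3],[-0.3,-0.2,1.0,0,0,0,0.3],[-0.3,-0.2,1.0,0,0,0,0.3],[-0.3,-0.2,1.0,0,0,0,0.3]]])

```text
time: 13.0
position: [0.5871, -0.0265, 0.0702]
eef_rot: [[0.122, 0.992, -0.0], [0.992, -0.122, -0.001], [-0.001, -0.0, -1.0]]
wrist_force: [-7.6, -3.1, 3.0]
grip_width: 0.0349
gripper_force: 8.0
```

Emit:
carry_out(steps=[[[0,0,0,0,0,0,0.4],[0,0,0,0,0,0,0.4],[0,0,0,0,0,0,0.5],[0,0,0,0,0,0,0.6],[0,0,0,0,0,0,0.6]]])

```text
time: 13.5
position: [0.588, -0.0256, 0.0697]
eef_rot: [[0.123, 0.992, 0.002], [0.992, -0.123, 0.0], [0.0, 0.002, -1.0]]
wrist_force: [0.8, 0.6, -1.0]
grip_width: 0.055
gripper_force: 0.0
```

Emit:
carry_out(steps=[[[0,0,-10,0,0,0,0.6],[0,0,-25,0,0,0,0.6],[0,0,-45,0,0,0,0.6],[0,0,-60,0,0,0,0.6],[0,0,-60,0,0,0,0.6]]])

```text
time: 14.0
position: [0.5896, -0.0263, 0.1332]
eef_rot: [[0.123, 0.992, 0.007], [0.992, -0.123, -0.002], [-0.001, 0.007, -1.0]]
wrist_force: [0.6, -0.3, 0.8]
grip_width: 0.0552
gripper_force: 0.0
```

Emit:
carry_out(steps=[[[40,-5,0,0,0,0,0],[80,-10,0,0,0,0,0],[125,-16,0,0,0,0,0],[150,-16,0,0,0,0,0],[150,-16,0,0,0,0,0]]])

```text
time: 14.5
position: [0.5892, 0.1282, 0.1288]
eef_rot: [[0.119, 0.993, -0.001], [0.993, -0.119, 0.001], [0.001, -0.001, -1.0]]
wrist_force: [-0.3, 0.2, 0.5]
grip_width: 0.0171
gripper_force: 0.0
```

```bash
python3 look.py 4;python3 -c "
from h import *
plan(jig(0,142),66,np.degrees(ANG)-90)"
```

```text
top alu n 762 z 0.0638 xy [579.2  63. ] jig -0.6 135.6 size [70.  51.3] ang 82.3
top blank n 918 z 0.0904 xy [585.3 -28.1] jig 16.6 46.0 size [109.8  36.8] ang 82.7
scene alu n 429 z 0.0624 xy [582.   64.8] jig 1.9 137.8 size [68.8 48.6] ang 82.8
scene blank n 623 z 0.0888 xy [590.4 -27.5] jig 21.5 47.2 size [107.8  39.4] ang 82.5
shift [-56.3  -1.9  62.8] turn [-0.05  0.04  0.06] | pos [589.4 125.  128.8] jig 1.8 198.4 F [-0.5 -0.6 -0.2] w 9.4 t 14.6
```

View pics/scene4.png

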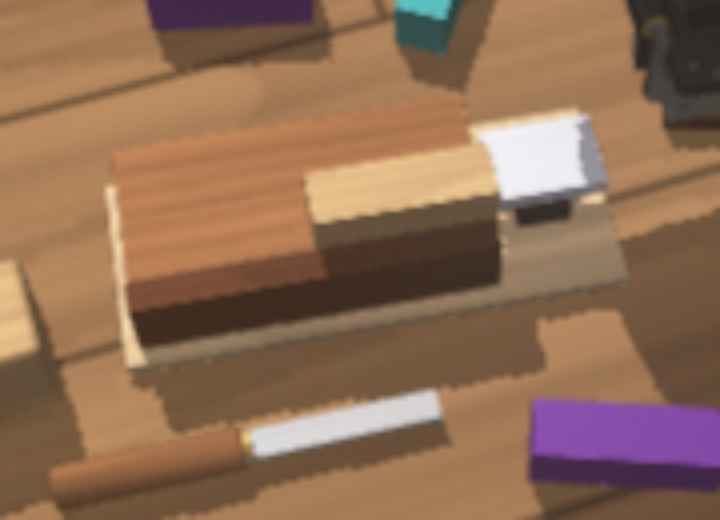

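The crop shows the blank flush along the fence, with its end against the raised stop at (490,160). Next I press the stop.

Emit:
carry_out(steps=[[[-25,-1,20,0,0,0,0],[-50,-2,40,0,0,0,0],[-56,-2,55,0,0,0,0],[-56,-2,55,0,0,0,0],[-56,-2,55,0,0,0,0]]])

```text
time: 15.1
position: [0.581, 0.0695, 0.0745]
eef_rot: [[0.124, 0.992, -0.0], [0.992, -0.124, 0.0], [0.0, -0.0, -1.0]]
wrist_force: [0.9, 0.7, -0.1]
grip_width: 0.0001
gripper_force: 0.0
```

Emit:
carry_out(steps=[[[0,0,5,0,0,0,0],[0,0,10,0,0,0,0],[0,0,15,0,0,0,0],[0,0,20,0,0,0,0],[0,0,20,0,0,0,0]]])

```text
time: 15.6
position: [0.5817, 0.0702, 0.0548]
eef_rot: [[0.122, 0.993, 0.002], [0.993, -0.122, 0.0], [0.0, 0.002, -1.0]]
wrist_force: [-0.6, 0.5, 5.1]
grip_width: 0.0008
gripper_force: 2.6
```

Emit:
carry_out(steps=[[[0,0,4,0,0,0,0],[0,0,8,0,0,0,0],[0,0,11,0,0,0,0],[0,0,14,0,0,0,0],[0,0,14,0,0,0,0]]])

```text
time: 16.1
position: [0.5817, 0.0702, 0.0415]
eef_rot: [[0.122, 0.993, 0.002], [0.993, -0.122, 0.0], [0.0, 0.002, -1.0]]
wrist_force: [-2.9, 0.9, 9.6]
grip_width: 0.0004
gripper_force: 4.3
```

Emit:
carry_out(steps=[[[0,0,1,0,0,0,0],[0,0,2,0,0,0,0],[0,0,3,0,0,0,0],[0,0,4,0,0,0,0],[0,0,4,0,0,0,0]]])

```text
time: 16.6
position: [0.5818, 0.0702, 0.0379]
eef_rot: [[0.122, 0.993, 0.002], [0.993, -0.122, 0.0], [0.0, 0.002, -1.0]]
wrist_force: [-3.5, 1.3, 10.0]
grip_width: 0.0004
gripper_force: 4.9
```

Emit:
carry_out(steps=[[[0,0,0.5,0,0,0,0],[0,0,1,0,0,0,0],[0,0,1.5,0,0,0,0],[0,0,1.5,0,0,0,0],[0,0,1.5,0,0,0,0]]])

```text
time: 17.1
position: [0.5817, 0.0703, 0.0365]
eef_rot: [[0.122, 0.993, 0.001], [0.993, -0.122, 0.0], [0.0, 0.001, -1.0]]
wrist_force: [-2.6, 1.4, 10.4]
grip_width: 0.0004
gripper_force: 5.1
```

Emit:
carry_out(steps=[[[0,0,0.5,0,0,0,0],[0,0,1,0,0,0,0],[0,0,1.5,0,0,0,0],[0,0,1.5,0,0,0,0],[0,0,1.5,0,0,0,0]]])

```text
time: 17.6
position: [0.5817, 0.0702, 0.035]
eef_rot: [[0.122, 0.993, 0.001], [0.993, -0.122, 0.0], [0.0, 0.001, -1.0]]
wrist_force: [-3.3, 0.8, 10.3]
grip_width: 0.0004
gripper_force: 5.3
```

Emit:
carry_out(steps=[[[0,0,0.5,0,0,0,0],[0,0,1,0,0,0,0],[0,0,1.5,0,0,0,0],[0,0,1.5,0,0,0,0],[0,0,1.5,0,0,0,0]]])

```text
time: 18.1
position: [0.5817, 0.0703, 0.0336]
eef_rot: [[0.122, 0.993, 0.001], [0.993, -0.122, 0.0], [0.0, 0.001, -1.0]]
wrist_force: [-3.5, 0.5, 10.9]
grip_width: 0.0004
gripper_force: 5.5
```

Emit:
carry_out(steps=[[[0,0,0.5,0,0,0,0],[0,0,1,0,0,0,0],[0,0,1.5,0,0,0,0],[0,0,1.5,0,0,0,0],[0,0,1.5,0,0,0,0]]])

```text
time: 18.6
position: [0.5818, 0.0702, 0.0325]
eef_rot: [[0.122, 0.993, 0.001], [0.993, -0.122, 0.0], [0.0, 0.001, -1.0]]
wrist_force: [-6.2, 0.5, 13.1]
grip_width: 0.0005
gripper_force: 6.8
```

Starting to rise; a finer step now.

Emit:
carry_out(steps=[[[0,0,0.3,0,0,0,0],[0,0,0.6,0,0,0,0],[0,0,1,0,0,0,0],[0,0,1,0,0,0,0],[0,0,1,0,0,0,0]]])

```text
time: 19.1
position: [0.5818, 0.0702, 0.0319]
eef_rot: [[0.122, 0.993, 0.001], [0.993, -0.122, 0.0], [0.0, 0.001, -1.0]]
wrist_force: [-5.8, 0.6, 16.5]
grip_width: 0.0006
gripper_force: 8.2
```

Emit:
carry_out(steps=[[[0,0,0.3,0,0,0,0],[0,0,0.5,0,0,0,0],[0,0,0.5,0,0,0,0],[0,0,0.5,0,0,0,0],[0,0,0.5,0,0,0,0]]])

```text
time: 19.6
position: [0.5818, 0.0702, 0.0316]
eef_rot: [[0.122, 0.993, 0.001], [0.993, -0.122, 0.0], [0.0, 0.001, -1.0]]
wrist_force: [-7.1, 0.6, 18.2]
grip_width: 0.0001
gripper_force: 9.0
```

Emit:
carry_out(steps=[[[0,0,-5,0,0,0,0],[0,0,-15,0,0,0,0],[0,0,-35,0,0,0,0],[0,0,-60,0,0,0,0],[0,0,-95,0,0,0,0]]])

```text
time: 20.1
position: [0.5794, 0.0702, 0.1228]
eef_rot: [[0.122, 0.992, -0.004], [0.993, -0.122, 0.0], [-0.0, -0.004, -1.0]]
wrist_force: [0.0, -0.3, -0.4]
grip_width: 0.0008
gripper_force: 0.0
```

Emit:
carry_out(steps=[[[30,0,0,0,0,0,0],[60,0,0,0,0,0,0],[80,0,0,0,0,0,0],[80,0,0,0,0,0,0],[80,0,0,0,0,0,0]]])

```text
time: 20.6
position: [0.5905, 0.1492, 0.1235]
eef_rot: [[0.121, 0.993, -0.0], [0.993, -0.121, -0.001], [-0.001, -0.0, -1.0]]
wrist_force: [0.1, -0.4, -0.5]
grip_width: 0.0003
gripper_force: 0.0
```

```bash
python3 look.py 5
```

```text
top alu n 733 z 0.0478 xy [579.2  63.4] jig -0.7 136.0 size [69.5 51.6] ang 83.0
top blank n 917 z 0.0904 xy [585.3 -28.1] jig 16.6 46.0 size [109.8  36.8] ang 82.7
scene alu n 422 z 0.0464 xy [582.2  66.9] jig 1.9 139.9 size [64.8 48.5] ang 82.7
scene blank n 621 z 0.0889 xy [590.2 -27.5] jig 21.4 47.2 size [107.9  38.5] ang 82.7
```

View pics/top5.png

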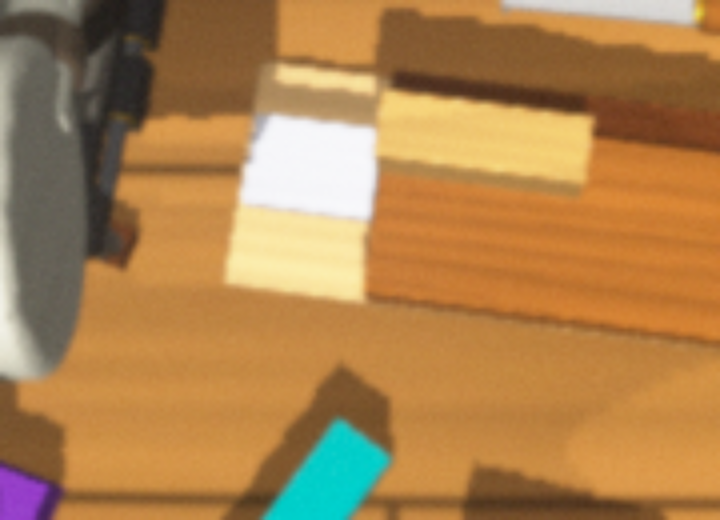

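The picture shows the stop latched down (z 47.8 mm, same as at the start) at (310,165). The blank is unmoved along the fence at (485,138).

```bash
python3 -c "
from bench import arm
print(arm.job_done())"
```

```text
the job is handed in; nothing more can be done
None
```

The job is handed in: the stop was popped up, the blank seated square against the fence and the raised stop, and the stop pressed back down and latched (peak press reading about 18 N, blank contact about 5 N); the last camera check showed the stop latched and the blank unmoved, but hand-in returned no verdict.

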